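# Put the saw set-up sticks back in their holders

### The arm

A 7-joint arm with a two-finger parallel gripper is mounted at the origin on the work surface. World frame = base frame: x ahead of the robot, y to its left, z up, the work surface at z = 0. Lengths are in mm, angles in rad, forces in N, time in s.
With the tool pointing down it reaches from about 400 to 850 mm from the base axis. Payload 4.5 kg.
Tool frame: the origin (TCP) lies midway between the tips of the shut fingers; the grasp point (between the pads) lies 19 mm behind it (ctrl.hold_point_z is the distance from the TCP to the grasp point, in mm); z points along the fingers, y is the line along which they close (so a half turn about z gives the same grasp; the last joint's range is limited). The gripper opens to 88 mm and grips with 3 to 60 N. Pads are 18 mm wide; open, the fingers measure 123 mm over their backs; the gripper's body (75 mm by 187 mm) begins 45 mm behind the grasp point.
Start: joints at [-1.096, 0.689, -0.195, 1.565, 0.157, 0.902, -0.215], TCP at [266.649, 565.289, 238.743] pointing down, gripper open.
Joint ranges: [-3.01, 3.01], [-0.46, 2.08], [-1.47, 1.51], [0.13, 2.56], [-1, 4.14], [0.04, 2.09], [-2.66, 2.66]. Speed limits (rad/s): [2.57, 2.57, 3.14, 3.14, 3.14, 3.14, 3.14].

### API

Orientations are given as a unit quaternion [x, y, z, w].
In Python, from cell import ctrl, eyes, job_done gives the robot as it stands.
- The arm moves only by the tool step_arm, never from a script. Its argument "plan" is a list of rows, each a list of 5 numbers: the shift along the tool's x, y, z in mm, then the turn about the tool's z in rad, then the gripper's target within -1 to 1 (shut at 1, half-way at 0, fully open at -1). A call has exactly 10 rows; each row shifts and turns the commanded pose from where the row before left it, along the tool's axes as they then stand; what a row does not reach is not made up. A row lasts 1/8 s, in which the tool goes at most 62.5 mm and 10.7 degrees, less where a joint would pass 70% of its speed; a pose out of reach is approached as far as the arm can. A call with a gripper value outside its range is refused whole. The fingers move at their own pace and stop on an object; "newtons" is the grip in N (left out, the last holds). Time passes only in rows, so rows that do not move let the fingers close, or fill a call up. It gives the time, the measured TCP pose, the force, the opening and the grip force at its end, in the units of the state.
- ctrl.get_obs(): the state, without advancing time (a new reading comes with each control period).
- eyes.get_image(name): name is "side" or "top" or "wrist"; returns the picture (384x512x3 uint8, blue, green, red); there is no depth.
- eyes.camera_info(name): a dict with "vfov" (degrees; the focal length in pixels is half the picture's height over the tangent of half this angle, whatever the lens; pixels are square), "cx", "cy" (the principal point, pixels), "rvec" (rotation vector, rad) and "tvec" (3), from world to camera coordinates, as OpenCV has them. Camera axes: x right, y down, z forward; pixel columns grow to the right and rows downward; lengths in mm; the calibration is good to about 2 mm. A picture is of the moment at which its call begins: read the wrist's pose just before it. camera_info takes no time and is no camera call; for the wrist camera it gives the pose at the moment of the call.
- job_done(): hands the job in; it is judged then, once.
Trained networks look in the newest picture that a camera, given by its name, has taken for a name from the list of things; names that differ only in an ending like _2 or _b are one class to them, and where a whole thing is asked for, a point or a joint stands for the part that bears it (a point fixed in the world has none). Each returns a list of dicts, best first, with "confidence" (0 to 1); they miss things now and then, are a little off and sometimes report something else, mostly with a low value. They report only what shows in the picture. A call takes as long as a camera call. They do not tell look-alikes from the thing itself.
- eyes.regions_of(camera, query): "mask" (384x512 bool, what is visible of it) and "uv" ([column, row] in pixels, amid what is visible of it).
- eyes.mark_of(camera, query): "uv" ([column, row] in pixels: a listed point, or the origin of a listed thing).
The state is a dict: "time": time; "qpos": joint angles; "joint_vel": joint speeds; "tau": joint torques, N m; "eef_pos": TCP position; "orientation": TCP orientation; "force": force on the tool from outside, world axes, zero at the start; "wrist_torque": the same for the moment, N m; "opening": finger opening in mm; "grasp_force": force on a finger pad.
Only numpy, scipy, OpenCV 4.12 (cv2) and the standard library are available. Lean on these libraries where they do the work, as an engineer would, in place of code of your own. Each camera call takes 0.05 s, during which the arm holds its last target. There are 200 camera calls.

### The job

Put the four pale set-up sticks of the saw back, each into the green holder made for its length (the shortest stick into the shortest holder, and so on up to the longest): lying flat on the middle of the board, along it, between the two red stops. Leave the two dark walnut offcuts where they lie.

Things in the scene. Friction and masses are not known exactly. Their poses are not given: they have to be found in the camera images.
- stick_a_mid (a point): The shortest pale stick: square bar of light ash, 65 mm long, 28 x 28 mm in section, about 39 g, lying flat on the table. Point at its very centre (14 mm above its underside); x along its length, y level across it, z up.
- stick_b_mid (a point): The second shortest pale stick: square bar of light ash, 95 mm long, 28 x 28 mm in section, about 57 g, lying flat on the table. Point at its very centre (14 mm above its underside); x along its length, y level across it, z up.
- stick_c_mid (a point): The second longest pale stick: square bar of light ash, 125 mm long, 28 x 28 mm in section, about 75 g, lying flat on the table. Point at its very centre (14 mm above its underside); x along its length, y level across it, z up.
- stick_d_mid (a point): The longest pale stick: square bar of light ash, 155 mm long, 28 x 28 mm in section, about 93 g, lying flat on the table. Point at its very centre (14 mm above its underside); x along its length, y level across it, z up.
- holder_a: The shortest holder, for the 65 mm stick, fixed to the table: a green board 109 mm long, 52 mm wide, 8 mm thick, with a red stop across each end (12 mm thick lengthwise, 22 mm high above the table), 85 mm clear between the stops, open at the long sides. Origin at table level under its middle; x along its length, z up. A stick lies on the board's top, 8 mm above the table, so its centre is then at 22 mm.
- holder_b: The second shortest holder, for the 95 mm stick, fixed to the table: a green board 139 mm long, 52 mm wide, 8 mm thick, with a red stop across each end (12 mm thick lengthwise, 22 mm high above the table), 115 mm clear between the stops, open at the long sides. Origin at table level under its middle; x along its length, z up. A stick lies on the board's top, 8 mm above the table, so its centre is then at 22 mm.
- holder_c: The second longest holder, for the 125 mm stick, fixed to the table: a green board 169 mm long, 52 mm wide, 8 mm thick, with a red stop across each end (12 mm thick lengthwise, 22 mm high above the table), 145 mm clear between the stops, open at the long sides. Origin at table level under its middle; x along its length, z up. A stick lies on the board's top, 8 mm above the table, so its centre is then at 22 mm.
- holder_d: The longest holder, for the 155 mm stick, fixed to the table: a green board 199 mm long, 52 mm wide, 8 mm thick, with a red stop across each end (12 mm thick lengthwise, 22 mm high above the table), 175 mm clear between the stops, open at the long sides. Origin at table level under its middle; x along its length, z up. A stick lies on the board's top, 8 mm above the table, so its centre is then at 22 mm.
- dark_1_mid (a point): Dark brown walnut offcut, 85 mm long, 28 x 28 mm in section, loose on the table, not to be disturbed. Point at its centre, 14 mm above its underside; x along its length.
- dark_2_mid (a point): Dark brown walnut offcut, 135 mm long, 28 x 28 mm in section, loose on the table, not to be disturbed. Point at its centre, 14 mm above its underside; x along its length.
Things that resemble listed ones, but are neither listed nor needed, are in the scene too. Leave any orange look-alike of the part that bears stick_b_mid alone.

How it is judged (in metres and radians):
At the end, for the whole second after the job is handed in: Each pale stick lies at rest in the holder of its own length: its centre within 13 mm of the holder's middle lengthwise and crosswise, 18 to 26 mm above the table, its length within 0.2 rad of the holder's; neither dark offcut has moved more than 30 mm (x of stick_a_mid in the frame of holder_a between -0.013 and 0.013 m and y of stick_a_mid in the frame of holder_a between -0.013 and 0.013 m and z of stick_a_mid in the frame of holder_a between 0.018 and 0.026 m and angle between the x axis of stick_a_mid and the x axis of holder_a, either way round below 0.2 rad and linear speed of each of stick_a, stick_b, stick_c, stick_d below 0.01 m/s and x of stick_b_mid in the frame of holder_b between -0.013 and 0.013 m and y of stick_b_mid in the frame of holder_b between -0.013 and 0.013 m and z of stick_b_mid in the frame of holder_b between 0.018 and 0.026 m and angle between the x axis of stick_b_mid and the x axis of holder_b, either way round below 0.2 rad and x of stick_c_mid in the frame of holder_c between -0.013 and 0.013 m and y of stick_c_mid in the frame of holder_c between -0.013 and 0.013 m and z of stick_c_mid in the frame of holder_c between 0.018 and 0.026 m and angle between the x axis of stick_c_mid and the x axis of holder_c, either way round below 0.2 rad and x of stick_d_mid in the frame of holder_d between -0.013 and 0.013 m and y of stick_d_mid in the frame of holder_d between -0.013 and 0.013 m and z of stick_d_mid in the frame of holder_d between 0.018 and 0.026 m and angle between the x axis of stick_d_mid and the x axis of holder_d, either way round below 0.2 rad); the robot touches nothing.
It fails at once if a dark offcut is moved by more than 30 mm (distance of any of dark_1_mid, dark_2_mid from where it was at the start of the episode above 0.03 m).
It also fails if it takes over 104 s, if anything falls off the work surface, if the arm or the gripper's body presses on something with over 40 N, if the wrist force passes 120 N, or if a joint passes its speed limit or range.

## Working session

There is one attempt and no reset: what is moved stays moved. The work goes in short steps, Python scripts to look and compute and a tool call to move; the robot and the scene stay as the last step left them, time stands still between calls to the robot, and variables do not carry over. Pictures are saved under pics/ and viewed, at most 14 in all, crops included, and the job is handed in when it is done.

Besides the shell and the picture viewer there is one more tool, called as a command line: name --pt "numbers of a row" for each row, then --argument value for the rest. step_arm: Moves the arm, as the interface text tells. Its arguments: {"type":"object","properties":{"plan":{"type":"array","items":{"type":"array","items":{"type":"number"}}},"newtons":{"type":"number"}},"required":["plan"]}

```bash
ls; mkdir -p pics
python3 - <<'E'
from cell import ctrl, eyes
import cv2
for n in ("top","side"):
    im=eyes.get_image(n); cv2.imwrite(f"pics/{n}0.png",im)
    i=eyes.camera_info(n); print(n,i)
o=ctrl.get_obs(); print(o["time"],o["eef_pos"],o["orientation"],o["opening"])
E
```

```text
pics
top {'vfov': 57.510552010035035, 'cx': 261.91170969249896, 'cy': 189.17201856087934, 'rvec': array([ 2.14211807, -2.12708032,  0.16645313]), 'tvec': array([ -20.31666809,  508.95418131, 1031.41523381])}
side {'vfov': 54.78013769760185, 'cx': 259.57048794166315, 'cy': 192.8805361780355, 'rvec': array([ 2.43098694, -0.21821073,  0.10244675]), 'tvec': array([-494.67024242,   96.09489411, 1033.45940354])}
0.1 [266.46758158 564.72894608 238.00377767] [ 2.18567855e-01  9.75821413e-01 -8.07027644e-04 -1.04934861e-04] 87.86552282336078
```

View pics/top0.png

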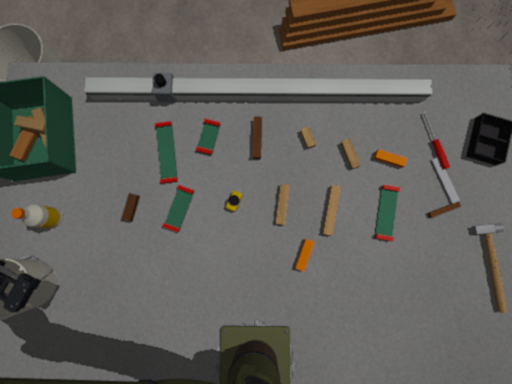

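View pics/side0.png

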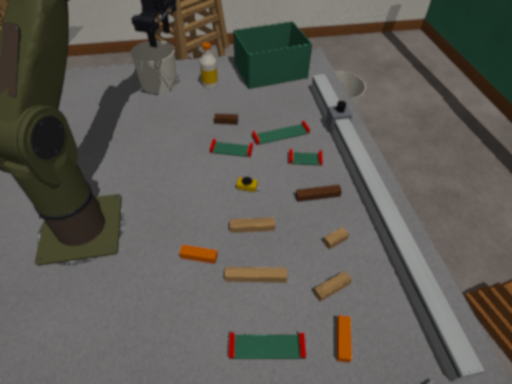

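The top view shows the pale sticks at (307,137), (349,153), (282,204) and (331,210). The holders are at (208,137), (179,208), (167,152) and (387,213), and the dark offcuts at (257,137) and (130,207). The orange look-alikes are at (391,158) and (304,254).

```bash
cat > h.py <<'E'
import numpy as np, cv2
from cell import ctrl, eyes
from scipy.spatial.transform import Rotation as R
def cam(n):
    i=eyes.camera_info(n); f=192/np.tan(np.radians(i["vfov"]/2))
    K=np.array([[f,0,i["cx"]],[0,f,i["cy"]],[0,0,1]]); return K,cv2.Rodrigues(i["rvec"])[0],np.array(i["tvec"]).ravel()
def to_plane(c,uv,z):
    K,Rm,t=c; d=(Rm.T@np.linalg.inv(K)@np.c_[uv,np.ones(len(uv))].T).T; o=-Rm.T@t
    return (o+d*((z-o[2])/d[:,2])[:,None])[:,:2]
def rect(c,mask,z):
    ys,xs=np.nonzero(mask); p=to_plane(c,np.c_[xs,ys].astype(float),z)
    (x,y),(w,h),a=cv2.minAreaRect(p.astype(np.float32)); 
    if w<h: w,h,a=h,w,a+90
    return round(x,1),round(y,1),round(w,1),round(h,1),round((a+90)%180-90,1)
E
python3 - <<'E'
from h import *
for n in("top","side"):
    eyes.get_image(n); c=cam(n)
    for q,z in(("stick_a_mid",20),("holder_a",10),("dark_1_mid",20)):
        print(n,q)
        for r in eyes.regions_of(n,q):
            if r["confidence"]>.2: print(round(r["confidence"],2),np.round(r["uv"]),rect(c,r["mask"],z))
E
```

```text
top stick_a_mid
0.66 [305. 136.] (681.0, -160.1, 74.7, 36.7, 20.6)
top holder_a
0.84 [162. 150.] (633.5, 293.1, 208.0, 58.1, 9.1)
0.66 [385. 211.] (444.3, -403.6, 171.9, 57.8, -12.0)
0.62 [210. 138.] (686.1, 160.7, 115.5, 57.6, -13.9)
0.61 [179. 210.] (451.2, 245.7, 137.7, 53.8, -18.3)
top dark_1_mid
0.73 [331. 207.] (449.9, -229.3, 158.0, 36.6, -10.9)
0.62 [128. 210.] (451.7, 393.0, 86.5, 38.7, -12.8)
side stick_a_mid
0.86 [335. 238.] (678.7, -167.0, 80.5, 38.6, 26.6)
side holder_a
0.8 [304. 160.] (687.1, 158.4, 111.0, 69.3, -12.5)
0.8 [268. 347.] (442.0, -407.7, 173.5, 58.6, -11.4)
0.77 [232. 148.] (450.4, 241.1, 143.1, 70.5, -18.7)
0.72 [280. 136.] (633.5, 290.3, 204.5, 67.3, 9.3)
0.29 [334. 237.] (683.0, -160.1, 78.8, 41.9, 24.9)
side dark_1_mid
0.8 [227. 117.] (450.7, 383.3, 83.9, 67.5, -9.4)
```

Run:
```python
from h import *
for n in("top","side"):
    eyes.get_image(n); c=cam(n)
    for q,z in(("stick_b_mid",20),("stick_c_mid",20),("stick_d_mid",20),("dark_2_mid",20)):
        for r in eyes.regions_of(n,q):
            if r["confidence"]>.2: print(n,q,round(r["confidence"],2),np.round(r["uv"]),rect(c,r["mask"],z))
```

```text
top stick_b_mid 0.83 [305. 256.] (312.9, -146.0, 93.6, 30.7, -20.2)
top stick_b_mid 0.79 [347. 151.] (628.6, -294.1, 97.7, 36.6, 19.7)
top stick_b_mid 0.57 [393. 160.] (613.1, -419.6, 102.7, 38.7, 71.0)
top stick_c_mid 0.54 [287. 204.] (465.5, -79.4, 124.6, 31.9, -7.3)
top stick_d_mid 0.78 [328. 210.] (447.5, -229.4, 159.5, 35.3, -9.6)
top dark_2_mid 0.9 [256. 138.] (680.8, 2.2, 137.2, 28.2, -2.1)
side stick_b_mid 0.83 [330. 286.] (629.6, -299.3, 107.2, 35.9, 21.0)
side stick_b_mid 0.6 [228. 116.] (451.5, 388.9, 83.7, 67.9, -9.4)
side stick_b_mid 0.57 [198. 252.] (310.5, -151.1, 100.4, 42.7, -20.9)
side stick_b_mid 0.55 [344. 340.] (614.1, -424.9, 105.1, 34.3, 70.3)
side stick_c_mid 0.86 [253. 225.] (464.9, -85.0, 125.2, 46.0, -7.3)
side stick_d_mid 0.59 [256. 274.] (448.4, -236.5, 154.2, 44.3, -10.1)
side dark_2_mid 0.97 [316. 191.] (678.9, -4.6, 145.0, 50.0, -0.9)
```

```bash
cat >> h.py <<'E'
def goto(x,y,z,deg):
    """tool-axis shift (shift first, turn last) from the present pose; deg = stick heading"""
    o=ctrl.get_obs(); Rm=R.from_quat(o["orientation"]).as_matrix(); p=np.array(o["eef_pos"])
    s=Rm.T@(np.array([x,y,z])-p); h=np.degrees(np.arctan2(Rm[1,0],Rm[0,0]))
    t=((h-deg+90)%180-90)
    print("t",round(o["time"],2),"pos",p.round(1),"head",round(h%180,1),"open",round(o["opening"],1),"q",np.round(o["qpos"],2))
    print("shift",s.round(1),"len",np.linalg.norm(s).round(1),"turn rad",round(np.radians(t),3))
def look(q,z,name=None):
    c=cam("wrist"); im=eyes.get_image("wrist")
    if name: cv2.imwrite(f"pics/{name}.png",im)
    for r in eyes.regions_of("wrist",q):
        if r["confidence"]>.2: print(q,round(r["confidence"],2),np.round(r["uv"]),rect(c,r["mask"],z))
E
python3 -c "
from h import *
goto(681,-162,170,21)"
```

```text
t 1.0 pos [266.7 565.3 238.8] head 154.7 open 88.1 q [-1.1   0.69 -0.19  1.57  0.16  0.9  -0.22]
shift [-685.  -481.    68.7] len 839.9 turn rad -0.807
```

step_arm --pt "-49 -34.4 5 0 -1" --pt "-49 -34.4 5 0 -1" --pt "-49 -34.4 5 0 -1" --pt "-49 -34.4 5 0 -1" --pt "-49 -34.4 5 0 -1" --pt "-49 -34.4 5 0 -1" --pt "-49 -34.4 5 0 -1" --pt "-49 -34.4 5 0 -1" --pt "-49 -34.4 5 0 -1" --pt "-49 -34.4 5 0 -1"

```text
time: 2.25
eef_pos: [564.1, 43.4, 188.7]
orientation: [0.219, 0.976, 0.0, 0.0]
force: [1.0, 0.3, -0.4]
opening: 87.6
grasp_force: 0.0
```

```bash
python3 -c "
from h import *
goto(681,-162,170,21)"
```

```text
t 2.25 pos [564.1  43.4 188.7] head 154.7 open 87.6 q [ 0.    0.68 -0.27  1.8   0.27  0.7   0.71]
shift [-193.3 -135.9   18.7] len 237.1 turn rad -0.807
```

step_arm --pt "-38.7 -27.2 3.7 0 -1" --pt "-38.7 -27.2 3.7 0 -1" --pt "-38.7 -27.2 3.7 0 -1" --pt "-38.7 -27.2 3.7 0 -1" --pt "-38.7 -27.2 3.7 0 -1" --pt "0 0 0 -0.16 -1" --pt "0 0 0 -0.16 -1" --pt "0 0 0 -0.16 -1" --pt "0 0 0 -0.16 -1" --pt "0 0 0 -0.16 -1"

```text
time: 3.5
eef_pos: [680.0, -160.7, 170.1]
orientation: [-0.181, 0.983, -0.0, -0.0]
force: [-1.2, -0.2, 1.0]
opening: 88.1
grasp_force: 0.0
```

```bash
python3 -c "
from h import *
look('stick_a_mid',24,'w1')
goto(681,-162,5,21)"
```

```text
stick_a_mid 0.62 [250. 185.] (683.3, -164.2, 66.9, 27.9, 21.4)
t 3.6 pos [ 679.9 -160.8  170. ] head 20.6 open 88.3 q [ 0.41  0.9  -0.51  1.37  0.48  0.99  1.73]
shift [ -0.6  -1.6 165. ] len 165.0 turn rad -0.007
```

View pics/w1.png

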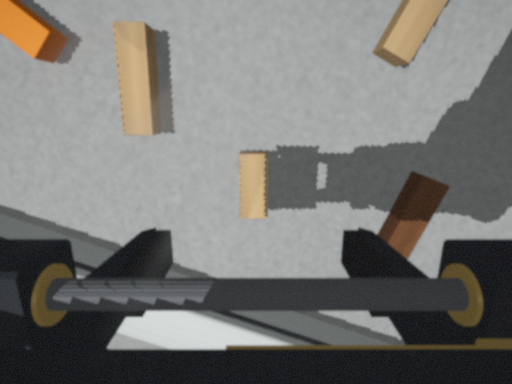

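The wrist picture shows stick a at (252,185), so it lies near (683,-164). I descend onto it.

step_arm --pt "1.8 4.1 45 0 -1" --pt "0 0 45 0 -1" --pt "0 0 45 0 -1" --pt "0 0 20 0 -1" --pt "0 0 10 0 -1" --pt "0 0 0 0 1" --pt "0 0 0 0 1" --pt "0 0 0 0 1" --pt "0 0 0 0 1" --pt "0 0 0 0 1" --newtons 20

```text
time: 4.85
eef_pos: [677.1, -157.4, 5.5]
orientation: [-0.179, 0.984, -0.0, 0.0]
force: [0.0, -1.5, 0.1]
opening: 40.2
grasp_force: 0.3
```

```bash
python3 -c "
from h import *
goto(686.5,160,130,-13.2)"
```

```text
t 4.85 pos [ 677.1 -157.4    5.5] head 20.6 open 40.2 q [ 0.37  1.1  -0.42  1.44  0.59  0.72  1.64]
shift [-120.4  293.8 -124.5] len 341.1 turn rad 0.59
```

step_arm --pt "0 0 0 0 1" --pt "0 0 0 0 1" --pt "0 0 0 0 1" --pt "0 0 -60 0 1" --pt "0 0 -60 0 1" --pt "-20 52 -5 0 1" --pt "-20 52 0 0 1" --pt "-20 52 0 0 1" --pt "-20 52 0 0 1" --pt "-20 52 0 0 1"

```text
time: 6.1
eef_pos: [678.5, 123.3, 130.0]
orientation: [-0.179, 0.984, 0.0, -0.0]
force: [-0.2, 0.3, -0.6]
opening: 27.7
grasp_force: 20.0
```

```bash
sed -i 's/h%180,1/h%360,1/' h.py; python3 -c "
from h import *
look('holder_a',12,'w2')
goto(683.4,160.7,130,-13.2)"
```

```text
holder_a 0.87 [307. 186.] (665.8, 164.1, 68.0, 57.2, -13.9)
holder_a 0.75 [457. 170.] (607.6, 283.1, 150.2, 56.0, 8.3)
holder_a 0.56 [462.  25.] (494.7, 230.1, 61.7, 59.8, -17.2)
t 6.2 pos [677.  133.4 130.6] head 201.3 open 27.9 q [-0.03  0.93 -0.46  1.43  0.47  0.89  1.31]
shift [-15.9  23.1   0.9] len 28.1 turn rad 0.601
```

View pics/w2.png

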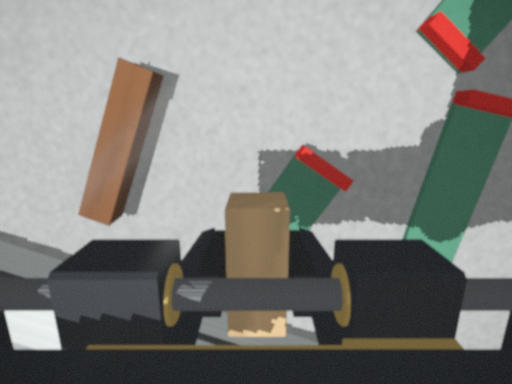

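step_arm --pt "-17 30 0 0 1" --pt "0 0 0 0.15 1" --pt "0 0 0 0.15 1" --pt "0 0 0 0.15 1" --pt "0 0 0 0.15 1" --pt "0 0 30 0 1" --pt "0 0 30 0 1" --pt "0 0 0 0 1" --pt "0 0 0 0 1" --pt "0 0 0 0 1"

```text
time: 7.45
eef_pos: [685.5, 155.8, 71.8]
orientation: [0.12, 0.993, 0.001, 0.001]
force: [0.6, -0.2, -0.2]
opening: 27.8
grasp_force: 20.0
```

```bash
python3 -c "
from h import *
goto(683.4,160,13,-13.2)"
```

```text
t 7.45 pos [685.5 155.8  71.8] head 166.2 open 27.8 q [-0.15  1.   -0.28  1.41  0.34  0.77  0.78]
shift [ 3.2  3.5 58.8] len 59.0 turn rad -0.011
```

step_arm --pt "3.2 3.5 20 0 1" --pt "0 0 20 0 1" --pt "0 0 11 0 1" --pt "0 0 7 0 1" --pt "0 0 0 0 1" --pt "0 0 0 0 1" --pt "0 0 0 0 0" --pt "0 0 0 0 0" --pt "0 0 0 0 0" --pt "0 0 0 0 0"

```text
time: 8.7
eef_pos: [682.3, 159.6, 12.1]
orientation: [0.12, 0.993, 0.0, 0.0]
force: [-0.3, -0.3, 0.3]
opening: 44.1
grasp_force: 0.0
```

```bash
python3 -c "
from h import *
goto(629,-296,150,20)"
```

```text
t 8.7 pos [682.3 159.6  12.1] head 166.2 open 44.1 q [-0.17  1.08 -0.25  1.43  0.36  0.68  0.75]
shift [ -56.9 -455.1 -137.9] len 478.9 turn rad -0.59
```

step_arm --pt "0 0 -46 0 -1" --pt "0 0 -46 0 -1" --pt "0 0 -46 0 -1" --pt "-7.1 -57 0 0 -1" --pt "-7.1 -57 0 0 -1" --pt "-7.1 -57 0 0 -1" --pt "-7.1 -57 0 0 -1" --pt "-7.1 -57 0 0 -1" --pt "-7.1 -57 0 0 -1" --pt "-7.1 -57 0 0 -1"

```text
time: 9.95
eef_pos: [635.0, -241.7, 150.3]
orientation: [0.12, 0.993, 0.0, 0.0]
force: [1.3, 0.7, -0.7]
opening: 88.1
grasp_force: 0.0
```

step_arm --pt "-7.1 -56 0 0 -1" --pt "0 0 0 -0.148 -1" --pt "0 0 0 -0.148 -1" --pt "0 0 0 -0.148 -1" --pt "0 0 0 -0.148 -1" --pt "0 0 0 0 -1" --pt "0 0 0 0 -1" --pt "0 0 0 0 -1" --pt "0 0 0 0 -1" --pt "0 0 0 0 -1"

```text
time: 11.2
eef_pos: [628.9, -295.8, 150.2]
orientation: [-0.175, 0.985, -0.0, 0.0]
force: [0.2, -0.5, 0.4]
opening: 88.1
grasp_force: 0.0
```

```bash
python3 -c "
from h import *
look('stick_b_mid',24,'w3')
goto(629,-296,5,20)"
```

```text
stick_b_mid 0.88 [256. 187.] (630.7, -297.8, 99.6, 30.3, 20.2)
stick_b_mid 0.59 [125. 121.] (614.5, -422.9, 99.5, 35.3, 72.0)
t 11.3 pos [ 628.9 -295.8  150.2] head 200.1 open 88.0 q [ 0.62  0.93 -0.53  1.4   0.51  0.96  1.9 ]
shift [-1.000e-01 -2.000e-01  1.452e+02] len 145.2 turn rad 0.002
```

step_arm --pt "-1 -2.5 45 0 -1" --pt "0 0 45 0 -1" --pt "0 0 35 0 -1" --pt "0 0 20 0 -1" --pt "0 0 0 0 1" --pt "0 0 0 0 1" --pt "0 0 0 0 1" --pt "0 0 0 0 1" --pt "0 0 0 0 1" --pt "0 0 0 0 1"

```text
time: 12.55
eef_pos: [630.7, -297.9, 5.3]
orientation: [-0.175, 0.985, 0.0, 0.0]
force: [0.0, -1.1, -0.4]
opening: 29.9
grasp_force: 0.0
```

```bash
python3 -c "
from h import *
goto(451,244,125,-18.5)"
```

```text
t 12.55 pos [ 630.7 -297.9    5.3] head 200.1 open 29.9 q [ 0.59  1.11 -0.45  1.43  0.61  0.74  1.83]
shift [ -17.7  570.7 -119.7] len 583.3 turn rad 0.674
```

step_arm --pt "0 0 0 0 1" --pt "0 0 0 0 1" --pt "0 0 -60 0 1" --pt "0 0 -60 0 1" --pt "-1.8 57 0 0 1" --pt "-1.8 57 0 0 1" --pt "-1.8 57 0 0 1" --pt "-1.8 57 0 0 1" --pt "-1.8 57 0 0 1" --pt "-1.8 57 0 0 1"

```text
time: 13.8
eef_pos: [522.7, 28.7, 125.3]
orientation: [-0.175, 0.985, 0.0, 0.0]
force: [0.5, -0.4, -1.3]
opening: 28.1
grasp_force: 20.0
```

step_arm --pt "-1.8 57 0 0 1" --pt "-1.8 57 0 0 1" --pt "-1.8 57 0 0 1" --pt "-1.8 57 0 0 1" --pt "0 0 0 0.135 1" --pt "0 0 0 0.135 1" --pt "0 0 0 0.135 1" --pt "0 0 0 0.135 1" --pt "0 0 0 0.135 1" --pt "0 0 0 0 1"

```text
time: 15.05
eef_pos: [451.4, 243.8, 125.2]
orientation: [0.16, 0.987, -0.0, 0.0]
force: [-0.2, -0.5, -0.5]
opening: 27.8
grasp_force: 20.0
```

```bash
python3 -c "
from h import *
look('holder_b',12)
goto(451.5,243,13,-18.5)"
```

```text
holder_b 0.59 [260. 129.] (403.6, 259.9, 53.1, 38.5, 70.1)
t 15.15 pos [451.4 243.6 125.2] head 161.6 open 27.7 q [-0.48  0.73 -0.16  2.    0.26  0.43  0.4 ]
shift [ -0.3  -0.6 112.2] len 112.2 turn rad 0.002
```

step_arm --pt "0 -0.3 40 0 1" --pt "0 0 40 0 1" --pt "0 0 20 0 1" --pt "0 0 8 0 1" --pt "0 0 4 0 1" --pt "0 0 0 0 1" --pt "0 0 0 0 0" --pt "0 0 0 0 0" --pt "0 0 0 0 0" --pt "0 0 0 0 0"

```text
time: 16.4
eef_pos: [451.5, 243.3, 13.3]
orientation: [0.161, 0.987, 0.0, 0.0]
force: [-1.0, 0.1, -0.2]
opening: 44.2
grasp_force: 0.0
```

```bash
python3 -c "
from h import *
goto(465.5,-82,150,-7.3)"
```

```text
t 16.4 pos [451.5 243.3  13.3] head 161.5 open 44.2 q [-0.54  0.94 -0.07  2.04  0.31  0.18  0.36]
shift [-116.8 -303.9 -136.7] len 353.1 turn rad -0.196
```

step_arm --pt "0 0 -60 0 0" --pt "0 0 -60 0 0" --pt "-19.5 -50.6 -3 0 -1" --pt "-19.5 -50.6 -3 0 -1" --pt "-19.5 -50.6 -3 0 -1" --pt "-19.5 -50.6 -3 0 -1" --pt "-19.5 -50.6 -3 0 -1" --pt "-19.5 -50.6 -3 0 -1" --pt "0 0 0 -0.098 -1" --pt "0 0 0 -0.098 -1"

```text
time: 17.65
eef_pos: [465.5, -83.0, 151.2]
orientation: [0.063, 0.998, -0.0, 0.0]
force: [0.4, -0.3, 1.1]
opening: 88.1
grasp_force: 0.0
```

step_arm --pt "0 0 0 0 -1" --pt "0 0 0 0 -1" --pt "0 0 0 0 -1" --pt "0 0 0 0 -1" --pt "0 0 0 0 -1" --pt "0 0 0 0 -1" --pt "0 0 0 0 -1" --pt "0 0 0 0 -1" --pt "0 0 0 0 -1" --pt "0 0 0 0 -1"

```text
time: 18.9
eef_pos: [465.7, -81.8, 151.2]
orientation: [0.064, 0.998, 0.0, 0.0]
force: [-0.7, -0.0, -0.6]
opening: 87.9
grasp_force: 0.0
```

```bash
python3 -c "
from h import *
look('stick_c_mid',24)
look('stick_d_mid',24)
goto(465.5,-82,5,-7.3)"
```

```text
stick_c_mid 0.61 [257. 185.] (467.5, -81.7, 127.5, 29.9, -6.7)
stick_d_mid 0.56 [ 97. 178.] (451.3, -230.5, 158.2, 41.9, -11.6)
t 19.1 pos [465.7 -81.8 151.2] head 172.7 open 88.4 q [ 0.29  0.66 -0.33  2.09  0.47  0.46  1.03]
shift [  0.2  -0.2 146.2] len 146.2 turn rad -0.0
```

step_arm --pt "-1.8 0 45 0 -1" --pt "0 0 45 0 -1" --pt "0 0 36 0 -1" --pt "0 0 20 0 -1" --pt "0 0 0 0 1" --pt "0 0 0 0 1" --pt "0 0 0 0 1" --pt "0 0 0 0 1" --pt "0 0 0 0 1" --pt "0 0 0 0 1"

```text
time: 20.35
eef_pos: [467.6, -82.0, 5.4]
orientation: [0.064, 0.998, 0.0, 0.0]
force: [-0.9, 0.3, 0.4]
opening: 30.3
grasp_force: 0.5
```

```bash
python3 -c "
from h import *
goto(444,-405.5,125,-11.7)"
```

```text
t 20.35 pos [467.6 -82.    5.4] head 172.7 open 30.3 q [ 0.1   0.95 -0.04  2.15  0.64  0.06  0.88]
shift [ -17.9 -323.8 -119.7] len 345.7 turn rad 0.076
```

step_arm --pt "0 0 0 0 1" --pt "0 0 0 0 1" --pt "0 0 -60 0 1" --pt "0 0 -60 0 1" --pt "-3 -54 0 0 1" --pt "-3 -54 0 0 1" --pt "-3 -54 0 0 1" --pt "-3 -54 0 0 1" --pt "-3 -54 0 0 1" --pt "-3 -54 0 0.076 1"

```text
time: 21.6
eef_pos: [442.9, -407.4, 124.7]
orientation: [0.103, 0.995, 0.001, -0.001]
force: [0.9, -1.1, -0.4]
opening: 27.8
grasp_force: 20.0
```

step_arm --pt "0 0 0 0 1" --pt "0 0 0 0 1" --pt "0 0 0 0 1" --pt "0 0 0 0 1" --pt "0 0 0 0 1" --pt "0 0 0 0 1" --pt "0 0 0 0 1" --pt "0 0 0 0 1" --pt "0 0 0 0 1" --pt "0 0 0 0 1"

```text
time: 22.85
eef_pos: [444.1, -405.7, 125.2]
orientation: [0.102, 0.995, 0.0, -0.0]
force: [0.6, 0.0, -1.1]
opening: 28.1
grasp_force: 20.0
```

```bash
python3 -c "
from h import *
look('holder_c',12,'w4')
goto(444,-405.5,13,-11.7)"
```

```text
t 22.95 pos [ 444.1 -405.7  125.2] head 168.3 open 27.6 q [ 0.92  0.84 -0.47  1.73  0.54  0.71  1.54]
shift [1.000e-01 2.000e-01 1.122e+02] len 112.2 turn rad 0.0
```

View pics/w4.png

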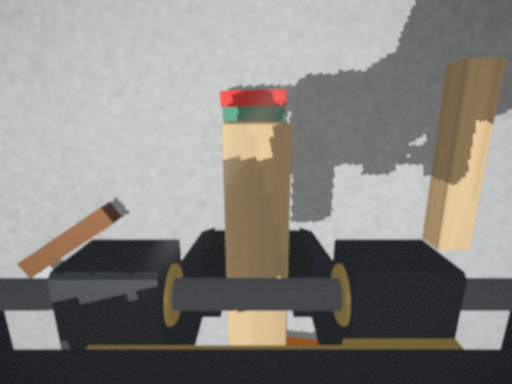

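The red stop is visible at columns 221–286, rows 90–105, in line with stick c. I check its position by calculation.

```bash
python3 -c "
from h import *
p=to_plane(cam('wrist'),np.array([[253.5,90.5]]),22)[0]; print(p, p+84.5*np.array([.979,-.203]))"
```

```text
[ 362.01677825 -392.04343504] [ 444.74227825 -409.19693504]
```

step_arm --pt "0 0 40 0 1" --pt "0 0 20 0 1" --pt "0 0 10 0 1" --pt "0 0 0 0 1" --pt "0 0 0 0 1" --pt "0 0 0 0 1" --pt "0 0 0 0 1" --pt "0 0 0 0 1" --pt "0 0 0 0 1" --pt "0 0 0 0 1"

```text
time: 24.2
eef_pos: [444.1, -405.7, 55.2]
orientation: [0.102, 0.995, 0.0, 0.0]
force: [-1.1, 0.3, -0.4]
opening: 27.7
grasp_force: 20.0
```

step_arm --pt "0 -2 20 0 1" --pt "0 0 14 0 1" --pt "0 0 8 0 1" --pt "0 0 0 0 1" --pt "0 0 0 0 0" --pt "0 0 0 0 0" --pt "0 0 0 0 0" --pt "0 0 0 0 0" --pt "0 0 -60 0 0" --pt "0 0 -60 0 -1"

```text
time: 25.45
eef_pos: [443.2, -407.3, 133.9]
orientation: [0.102, 0.995, 0.001, -0.001]
force: [0.4, -0.7, 0.2]
opening: 51.8
grasp_force: 0.0
```

```bash
python3 -c "
from h import *
goto(450,-231.5,150,-10.7)"
```

```text
t 25.45 pos [ 443.2 -407.3  133.9] head 168.3 open 51.8 q [ 0.93  0.83 -0.48  1.72  0.54  0.73  1.55]
shift [ 28.9 173.5 -15.9] len 176.6 turn rad -0.017
```

step_arm --pt "7.2 43.4 -4 0 -1" --pt "7.2 43.4 -4 0 -1" --pt "7.2 43.4 -4 0 -1" --pt "7.2 43.4 -4 -0.017 -1" --pt "0 0 0 0 -1" --pt "0 0 0 0 -1" --pt "0 0 0 0 -1" --pt "0 0 0 0 -1" --pt "0 0 0 0 -1" --pt "0 0 0 0 -1"

```text
time: 26.7
eef_pos: [450.6, -232.0, 149.1]
orientation: [0.093, 0.996, 0.0, 0.0]
force: [-0.9, -0.8, -0.5]
opening: 88.1
grasp_force: 0.0
```

```bash
python3 -c "
from h import *
look('stick_d_mid',24,'w5')
goto(450,-231.5,5,-10.7)"
```

```text
stick_d_mid 0.59 [255. 179.] (450.5, -233.8, 156.1, 28.7, -10.8)
t 26.8 pos [ 450.6 -231.9  149.2] head 169.3 open 88.0 q [ 0.65  0.71 -0.43  2.    0.54  0.55  1.22]
shift [  0.7   0.3 144.2] len 144.2 turn rad -0.0
```

View pics/w5.png

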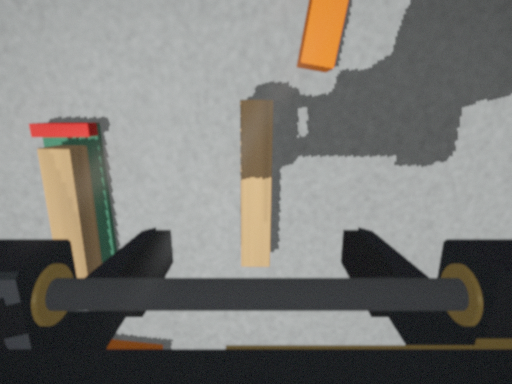

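Stick d spans (241–272, 100–266), so it is centred near (450.5,-233). Stick c lies in its holder at the left. I grasp d.

step_arm --pt "0.3 -1.5 45 0 -1" --pt "0 0 45 0 -1" --pt "0 0 34 0 -1" --pt "0 0 20 0 -1" --pt "0 0 0 0 1" --pt "0 0 0 0 1" --pt "0 0 0 0 1" --pt "0 0 0 0 1" --pt "0 0 0 0 1" --pt "0 0 0 0 1"

```text
time: 28.05
eef_pos: [450.1, -233.3, 5.4]
orientation: [0.093, 0.996, 0.0, 0.0]
force: [0.3, 0.0, 0.0]
opening: 30.4
grasp_force: 0.0
```

```bash
python3 -c "
from h import *
goto(634,291.5,125,9.2)"
```

```text
t 28.05 pos [ 450.1 -233.3    5.4] head 169.3 open 30.4 q [ 0.48  0.95 -0.16  2.05  0.74  0.19  1.04]
shift [ -83.3  549.8 -119.6] len 568.8 turn rad -0.347
```

step_arm --pt "0 0 0 0 1" --pt "0 0 0 0 1" --pt "0 0 -60 0 1" --pt "0 0 -60 0 1" --pt "-8.3 55 0 0 1" --pt "-8.3 55 0 0 1" --pt "-8.3 55 0 0 1" --pt "-8.3 55 0 0 1" --pt "-8.3 55 0 0 1" --pt "-8.3 55 0 0 1"

```text
time: 29.3
eef_pos: [560.3, 83.3, 124.9]
orientation: [0.093, 0.996, -0.0, -0.0]
force: [1.0, -0.4, -1.9]
opening: 28.1
grasp_force: 20.0
```

step_arm --pt "-8.3 55 0 0 1" --pt "-8.3 55 0 0 1" --pt "-8.3 55 0 0 1" --pt "-8.3 55 0 0 1" --pt "0 0 0 -0.116 1" --pt "0 0 0 -0.116 1" --pt "0 0 0 -0.116 1" --pt "0 0 0 0 1" --pt "0 0 0 0 1" --pt "0 0 0 0 1"

```text
time: 30.55
eef_pos: [633.6, 291.8, 125.2]
orientation: [-0.08, 0.997, -0.0, -0.0]
force: [0.5, 0.3, 0.0]
opening: 27.8
grasp_force: 20.0
```

```bash
python3 -c "
from h import *
look('holder_d',12,'w6')
goto(634,291.5,13,9.2)"
```

```text
holder_d 0.76 [204.  16.] (499.2, 226.8, 58.0, 43.0, 71.2)
holder_d 0.72 [120. 185.] (684.6, 157.7, 114.7, 59.6, -13.5)
holder_d 0.62 [259.  75.] (540.0, 277.8, 54.5, 14.2, -80.8)
t 30.65 pos [633.7 291.8 125.3] head 189.2 open 27.5 q [-0.27  0.95 -0.47  1.4   0.49  0.9   0.85]
shift [ -0.3  -0.4 112.3] len 112.3 turn rad 0.0
```

View pics/w6.png

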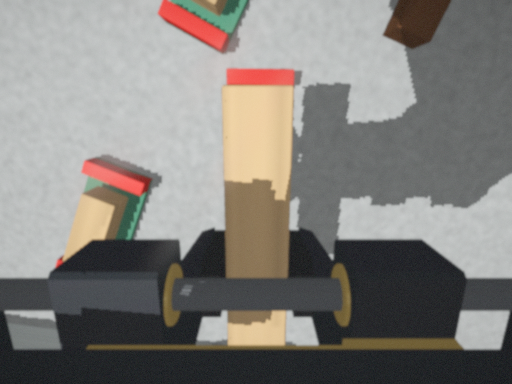

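The red stop is at columns 227–294, row 70, and stick d is held above it. Stick a shows in its holder at the left.

```bash
python3 -c "
from h import *
p=to_plane(cam('wrist'),np.array([[260.5,69]]),22)[0]; print(p, p+99.5*np.array([.987,.16]))"
```

```text
[535.62943394 278.06847742] [633.83593394 293.98847742]
```

step_arm --pt "0 0 40 0 1" --pt "0 0 20 0 1" --pt "0 0 10 0 1" --pt "0 0 0 0 1" --pt "0 0 0 0 1" --pt "0 0 0 0 1" --pt "0 0 0 0 1" --pt "0 0 0 0 1" --pt "0 0 0 0 1" --pt "0 0 0 0 1"

```text
time: 31.9
eef_pos: [633.7, 291.8, 55.2]
orientation: [-0.081, 0.997, 0.0, 0.0]
force: [0.1, 0.7, -0.6]
opening: 27.8
grasp_force: 20.0
```

step_arm --pt "0 1 20 0 1" --pt "0 0 14 0 1" --pt "0 0 8 0 1" --pt "0 0 0 0 1" --pt "0 0 0 0 0" --pt "0 0 0 0 0" --pt "0 0 0 0 0" --pt "0 0 0 0 0" --pt "0 0 -60 0 0" --pt "0 0 -60 0 0"

```text
time: 33.15
eef_pos: [633.1, 292.6, 133.9]
orientation: [-0.081, 0.997, -0.0, -0.001]
force: [1.4, 0.2, 0.7]
opening: 44.1
grasp_force: 0.0
```

step_arm --pt "20 -50 -30 0 0" --pt "20 -50 -30 0 0" --pt "20 -50 0 0 0" --pt "20 -50 0 0 0" --pt "20 -50 0 0 0" --pt "20 -50 0 0 0" --pt "0 0 0 0 0" --pt "0 0 0 0 0" --pt "0 0 0 0 0" --pt "0 0 0 0 0"

```text
time: 34.4
eef_pos: [563.5, -20.9, 193.3]
orientation: [-0.082, 0.997, 0.0, 0.0]
force: [0.7, -0.3, 0.1]
opening: 44.0
grasp_force: 0.0
```

Run:
```python
from h import *
goto(634,291,200,9)
T=eyes.get_image("top"); S=eyes.get_image("side")
cv2.imwrite("pics/f.png",np.vstack([cv2.resize(T[100:260,100:420],None,fx=2,fy=2,interpolation=2),cv2.resize(S[100:370,170:410],(320,280*9//7-100))if 0 else np.hstack([S[110:180,190:350],S[320:370,210:330][:50].repeat(1,0) if 0 else cv2.copyMakeBorder(S[320:370,210:330],0,20,0,360,0)])]))
for n in("top","side"):
    c=cam(n)
    for q in "abcd":
        for r in eyes.regions_of(n,f"stick_{q}_mid"):
            if r["confidence"]>.25: print(n,q,round(r["confidence"],2),rect(c,r["mask"],30))
```

```text
t 34.4 pos [563.5 -20.9 193.3] head 189.4 open 44.0 q [ 0.27  0.71 -0.55  1.79  0.5   0.78  1.21]
shift [-120.4  296.3   -6.4] len 319.8 turn rad 0.007
top a 0.66 (683.0, 160.0, 68.5, 31.2, -13.1)
top b 0.56 (611.3, -415.3, 98.2, 37.2, 73.3)
top b 0.54 (451.7, 242.0, 95.6, 35.7, -16.7)
top d 0.81 (630.9, 292.8, 161.8, 33.3, 9.5)
side b 0.89 (451.2, 235.6, 104.8, 59.9, -19.3)
side b 0.87 (312.5, -157.1, 101.7, 45.7, -20.9)
side b 0.77 (611.3, -428.3, 103.4, 32.2, 72.3)
side c 0.61 (441.4, -411.0, 125.5, 36.2, -10.3)
side d 0.47 (575.1, 274.4, 57.0, 53.3, -82.1)
```

View pics/f.png

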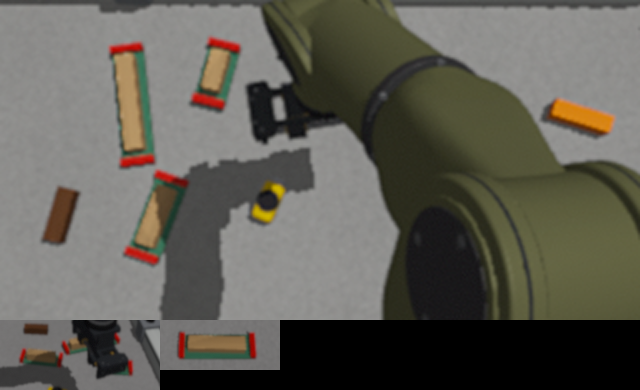

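The picture shows a, b and d between their stops in the top crop and c between its stops in the side crop. The dark offcut in view has not moved. I hand in.

```bash
python3 -c "
from cell import job_done
print(job_done())"
```

```text
the job is handed in; nothing more can be done
None
```

All four pale sticks are in the holders for their lengths, and the job was handed in at about 35 s. The last pictures show each stick between its stops, but I have no verdict back. The dark offcuts were never touched; I only rechecked the shorter one by eye, because the arm hid the longer one.

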